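# Sound the wells, then load the sample cell

## Task

One of the two wells of the sample block still has an old packing disc lying at its bottom. Feel down the wells with the dip rod until you have touched the bare bottom of the clear well without pressing hard, stand the rod back in its tube stand, then lower the sample cell (do not drop it) fully home and upright into that clear well. The old disc can stay where it lies; leave the two sample tins where they stand.

Things in the scene. Friction and masses are not known exactly. Their poses are not given: they have to be found in the camera images.
- block: Fixed aluminium block 90 x 200 x 72 mm high with two vertical wells in its top, side by side along its long axis. Origin at the centre of its underside; x across, y along its length, z up. Each well is 48 mm across, mouth chamfered 3 mm, flat floor 60 mm below the top. On the floor of either one lies a loose aluminium disc, 43 mm across, 24 mm thick (not listed): that well is only 36 mm deep.
- well_1 (a point): Centre of the mouth of the well at the block's +y end, level with the block's top (72 mm above the worktop).
- well_2 (a point): Centre of the mouth of the well at the block's -y end, level with the block's top.
- rod_stand: Fixed stand: 80 x 80 x 6 mm steel foot with an upright grey tube, 36 mm outside and 16 mm inside, its open top 96 mm above the worktop. Origin at the centre of its underside. The stand and the sample cell stand one on the left and one on the right, in either order.
- stand_mouth (a point): Centre of the tube's open top, 96 mm above the worktop.
- dip_rod: Loose dip rod, 131 mm long, 0.15 kg: steel rod 10 mm thick, 86 mm long, under a light wooden round handle 26 mm thick, 45 mm long. Origin at the centre of the lower tip; z up along the rod to the handle. At the start it hangs upright in the stand, the flat underside of the handle on the tube's top, tip 10 mm above the worktop; lift it 86 mm to free it. Grip the handle from above.
- rod_shoulder (a point): On the rod's axis at the flat underside of the handle, 86 mm above the tip; level with stand_mouth when the rod hangs in its stand.
- cell: Loose closed sample cell, 0.2 to 0.45 kg, 120 mm high, standing upright on the worktop: aluminium body 44 mm across, 4 mm chamfer round the foot, grey grooved cap 46 mm across on the top 40 mm, gripped from above. Origin at the centre of its underside; z up. Fully home in the clear well its underside is 60 mm below the block's top; on the old disc it stops 24 mm higher.
- tin_one: Bystander: open aluminium sample tin with grain, 56 mm across and 27 mm high, on the right of the block. Origin at the centre of its underside.
- tin_two: Bystander: the same kind of tin, empty, 56 mm across and 27 mm high. Origin at the centre of its underside.

How it is judged (in metres and radians):
On the way, in this order (a step that is already met when the one before it is completed fails the run):
1. the dip rod's tip has touched the bare bottom of the clear well (tip at least 56 mm below the mouth, pressing on the block) (((horizontal distance between dip_rod and well_1 below 0.021 m and z of dip_rod in the frame of well_1 below -0.056 m and contact force between dip_rod and block above 0.5 N) or (horizontal distance between dip_rod and well_2 below 0.021 m and z of dip_rod in the frame of well_2 below -0.056 m and contact force between dip_rod and block above 0.5 N))), for 0.1 s.
2. the rod hangs in its stand again (horizontal distance between rod_shoulder and stand_mouth below 0.008 m and z of rod_shoulder in the frame of stand_mouth below 0.005 m and angle between dip_rod's own z axis and vertical below 0.1 rad), for 0.2 s.
3. the sample cell is fully home in the clear well (((horizontal distance between cell and well_1 below 0.006 m and z of cell in the frame of well_1 below -0.056 m) or (horizontal distance between cell and well_2 below 0.006 m and z of cell in the frame of well_2 below -0.056 m))), for 0.2 s.
At the end, for the whole second after the job is handed in: Cell released, at rest, upright (0.08 rad) in the clear well, underside 56 mm or more below the mouth, within 6 mm of its axis; rod hangs at rest, upright (0.1 rad) in its stand, shoulder within 8 mm sideways and 5 mm in height of the tube mouth; both tins within 30 mm of their start (all of step 2 and ((horizontal distance between cell and well_1 below 0.006 m and z of cell in the frame of well_1 below -0.056 m) or (horizontal distance between cell and well_2 below 0.006 m and z of cell in the frame of well_2 below -0.056 m)) and angle between cell's own z axis and vertical below 0.08 rad and linear speed of each of cell, dip_rod below 0.02 m/s and distance of each of tin_one, tin_two from where it was at the start of the episode below 0.03 m); the robot touches nothing.
It fails at once if the dip rod is pressed on the block with more than 45 N (contact force between dip_rod and block above 45 N).
It fails at once if the cell falls into a well (faster than 0.6 m/s inside it) ((horizontal distance between cell and well_1 below 0.02 m and z of cell in the frame of well_1 below -0.002 m and linear speed of cell above 0.6 m/s) or (horizontal distance between cell and well_2 below 0.02 m and z of cell in the frame of well_2 below -0.002 m and linear speed of cell above 0.6 m/s)).
It fails at once if a sample tin is pushed more than 30 mm (distance of any of tin_one, tin_two from where it was at the start of the episode above 0.03 m).
It also fails if it takes over 72 s, if anything falls off the work surface, if the arm or the gripper's body presses on something with over 40 N, if the wrist force passes 120 N, or if a joint passes its speed limit or range.

## Robot

A 6-joint arm with a two-finger parallel gripper is mounted at the origin on a cart in front of the work surface, level with it; the furniture and walls round the work are solid. World frame = base frame: x ahead of the robot, y to its left, z up, the work surface at z = 0. Lengths are in mm, angles in rad, forces in N, time in s.
With the tool pointing down it reaches from about 300 to 950 mm from the base axis. Payload 3.1 kg.
Tool frame: the origin (TCP) lies at the very end of the fingers, on their centre line; the grasp point (between the pads) lies 19 mm behind it; z points along the fingers, y is the line along which they close (so a half turn about z gives the same grasp; the last joint's range is limited). The gripper opens to 85 mm and grips with 20 to 120 N. Pads are 22 mm wide; open, the fingers measure 114 mm over their backs; the gripper's body (76 mm by 85 mm) begins 54 mm behind the grasp point. The pads swing forward as they close: fully open they stand 13 mm farther back than shut.
Start: joints at [-1.354, 0.308, 1.634, -0, 1.2, -0.07], TCP at [176.776, -599.485, 231.272] pointing down, gripper open.
Joint ranges: [-3.06, 3.06], [-0.79, 1.96], [0.05, 2.63], [-1.19, 4.34], [0.05, 2.64], [-2.94, 2.94]. Speed limits (rad/s): [2.79, 2.79, 3.14, 3.14, 3.14, 3.14].

## Interface

Orientations are given as a unit quaternion [w, x, y, z].
In Python, from rig import manip gives the robot as it stands. The module is installed in compiled form; this text tells all that it offers.
- The arm moves only by the tool jog_arm, never from a script. Its argument "targets" is a list of rows, each a list of 7 numbers: the turn, a rotation vector about the tool's x, y, z in degrees, then the shift along the tool's x, y, z in cm, then the opening, from 0 (shut) to 1 (fully open). In form: [[wx, wy, wz, tx, ty, tz, jaw], ...]. A call has exactly 5 rows; each row shifts and turns the commanded pose from where the row before left it, along the tool's axes as they then stand; what a row does not reach is not made up. A row lasts 1/12 s, in which the tool goes at most 41.7 mm and 7.16 degrees, less where a joint would pass 70% of its speed; a pose out of reach is approached as far as the arm can. A call is refused whole if a number of a shift passes 4.17 or a number of a turn 7.16, either way. A call with a gripper value outside its range is refused whole. The fingers move at their own pace and stop on an object; the grip force is fixed at half the most. Time passes only in rows, so rows that do not move let the fingers close, or fill a call up. It gives the time, the measured TCP pose, the force, the opening and the grip force at its end, in the units of the state.
- manip.observe(): the state, without advancing time (a new reading comes with each control period).
- manip.get_image(name): name is "side" or "top"; returns a dict with "frame" (400x640x3 uint8, red, green, blue), "range_z" (400x640 float32, mm along the optical axis (not along the pixel's ray), 0 where there is no reading), "fx", "fy", "cx", "cy" (pixels), "k1" (the pictures are not rectified: a ray, as slopes to the right and down, at radius r is drawn at 1 + k1 r^2 times it, then the intrinsics apply), "origin" and "attitude" of the camera in the world. Camera axes: x right, y down, z forward; pixel columns grow to the right and rows downward; lengths in mm; the calibration is good to about 2 mm. A picture is of the moment at which its call begins.
- manip.close_job(): hands the job in; it is judged then, once.
The state is a dict: "t": time; "joint_positions": joint angles; "qvel": joint speeds; "effort": joint torques, N m; "position": TCP position; "orientation": TCP orientation; "ft_force": force on the tool from outside, world axes, zero at the start; "wrist_torque": the same for the moment, N m; "opening": opening from 0.0 (shut) to 1.0 (fully open); "finger_force": force on a finger pad.
Only numpy, scipy, OpenCV 4.12 (cv2) and the standard library are available. Lean on these libraries where they do the work, as an engineer would, in place of code of your own. Each camera call takes 0.05 s, during which the arm holds its last target. There are 200 camera calls.

## Working session

There is one attempt and no reset: what is moved stays moved. The work goes in short steps, Python scripts to look and compute and a tool call to move; the robot and the scene stay as the last step left them, time stands still between calls to the robot, and variables do not carry over. Pictures are saved under pics/ and viewed, at most 10 in all, crops included, and the job is handed in when it is done.

Besides the shell and the picture viewer there is one more tool, called after ">>>" by a JSON object that holds its "api" and its "payload". jog_arm: Moves the arm, as the interface text tells. Its arguments: {"type":"object","properties":{"targets":{"type":"array"}},"required":["targets"]}

```bash
mkdir -p pics
cat > h.py <<'E'
import numpy as np, cv2
from scipy.spatial.transform import Rotation as R
from rig import manip
def cloud(im):
    K=np.array([[im['fx'],0,im['cx']],[0,im['fy'],im['cy']],[0,0,1.]])
    h,w=im['range_z'].shape
    u,v=np.meshgrid(np.arange(w),np.arange(h))
    p=cv2.undistortPoints(np.stack([u,v],-1).reshape(-1,1,2).astype(float),K,np.array([im['k1'],0,0,0.])).reshape(h,w,2)
    z=im['range_z'][...,None]
    c=np.concatenate([p*z,z],-1)
    a=np.array(im['attitude'],float)
    M=a if a.shape==(3,3) else R.from_quat(np.roll(a,-1)).as_matrix()
    P=c@M.T+np.array(im['origin']); P[z[...,0]<=0]=np.nan
    return P
E
python3 - <<'E'
from h import *
s=manip.observe(); print(s['orientation'],s['position'],s['ft_force'],s['opening'])
for n in('top','side'):
    im=manip.get_image(n); cv2.imwrite(f'pics/{n}0.png',im['frame'][...,::-1])
    print(n,im['origin'],im['attitude'],im['fx'],im['k1'])
    P=cloud(im); np.save(f'{n}0.npy',P)
    for lo,hi in((20,35),(66,78),(90,102),(112,128),(133,150)):
        m=((P[...,2]>lo)&(P[...,2]<hi)).astype(np.uint8)
        k,l,st,c=cv2.connectedComponentsWithStats(m)
        for i in range(1,k):
            if st[i,4]>60: q=P[l==i]; print(lo,hi,st[i],np.median(q,0).round(1),q.min(0).round(),q.max(0).round())
E
```

```text
[-1.16539083e-03  9.89737421e-01  1.42893218e-01 -8.56262183e-05] [ 176.58096234 -598.67161932  230.02932524] [ 0.15381493 -0.02093382  0.88576247] 0.9990129123576681
top [ 441.66389215 -143.2299673  1111.39090286] [ 0.0206345  -0.70291619  0.70947023 -0.0462065 ] 445.0316649354833 0.026447068294559232
20 35 [ 90  12 325   7 977] [ 1.0109e+03 -5.0000e-01  2.7500e+01] [1007. -411.   20.] [1015.  395.   35.]
20 35 [450  15  45   5 121] [1010.4 -561.1   28.4] [1007. -618.   20.] [1013. -503.   35.]
20 35 [496  15  71   5 189] [1011.6 -710.3   27.1] [1008. -803.   20.] [1014. -620.   35.]
20 35 [597  14  43   6 116] [1012.2 -934.7   27.4] [1008. -995.   20.] [1015. -887.   35.]
20 35 [612  31  28  18 124] [ 941.9 -939.7   28.1] [ 928. -986.   20.] [ 970. -920.   35.]
20 35 [ 95  38  22 141 684] [772.4 339.1  24.3] [600. 331.  20.] [948. 371.  35.]
20 35 [408  41  45  11 106] [ 928.7 -441.9   27.3] [ 923. -508.   20.] [ 945. -394.   35.]
20 35 [523  40  49  11 121] [ 928.5 -733.6   27.4] [ 925. -810.   20.] [ 949. -692.   35.]
20 35 [303  52  60  34 164] [ 902.  -216.4   27.6] [ 832. -276
[... 13381 characters left out ...]
.5 -54.8 141.1] [797. -66. 133.] [880.  -8. 150.]
133 150 [256 185  11   8  73] [ 437.4 -201.7  140.8] [ 424. -211.  133.] [ 449. -186.  144.]
133 150 [434 214  16  39 208] [ 831.7 -372.4  141.1] [ 819. -426.  133.] [ 844. -301.  150.]
133 150 [436 259   8  15  69] [ 802.1 -473.1  140.7] [ 798. -487.  133.] [ 807. -462.  150.]
133 150 [444 262  39  56 413] [ 824.7 -517.5  143.7] [ 804. -592.  133.] [ 837. -474.  150.]
133 150 [533 315  12  20  89] [ 917.9 -607.   145.3] [ 912. -630.  140.] [ 922. -596.  150.]
133 150 [404 358   9  15  75] [ 697.4 -696.8  147.3] [ 694. -703.  141.] [ 704. -685.  150.]
133 150 [412 368  20  32 373] [ 711.3 -724.   142.8] [ 702. -744.  133.] [ 719. -697.  150.]
```

View pics/top0.png

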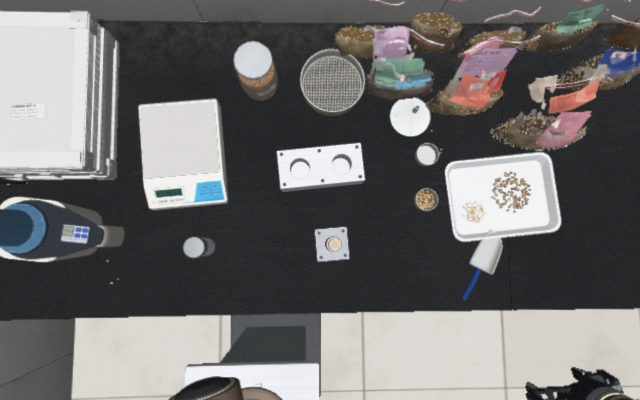

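View pics/side0.png

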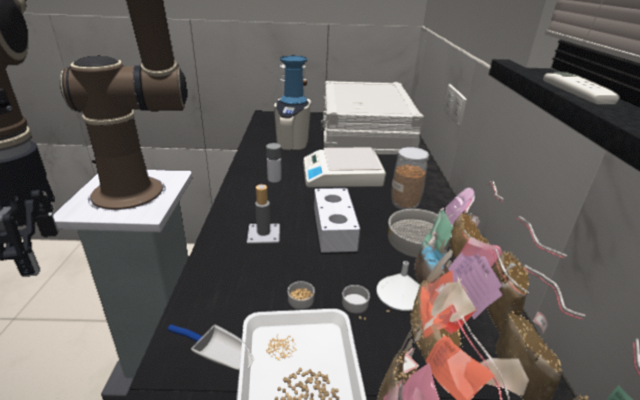

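Run:
```python
from h import *
from scipy.optimize import least_squares
P=np.load('top0.npy'); S=np.load('side0.npy')
def fit(q,r=None):
    q=q[:,:2]; h=cv2.convexHull(q.astype(np.float32)).reshape(-1,2); return cv2.minEnclosingCircle(h)
def sel(P,x,y,d,lo,hi):
    m=(abs(P[...,0]-x)<d)&(abs(P[...,1]-y)<d)&(P[...,2]>lo)&(P[...,2]<hi); return P[m]
for nm,x,y,d,lo,hi in (('cell',434,112,40,112,125),('rod',437,-195,30,133,147)):
    for A in(P,S):
        q=sel(A,x,y,d,lo,hi); print(nm,len(q),fit(q),np.median(q,0),(q.min(0)+q.max(0))/2)
for nm,A in(('top',P),('side',S)):
    q=sel(A,622,-168,130,66,77); r=cv2.minAreaRect(q[:,:2].astype(np.float32)); print(nm,'block',r,np.median(q[:,2]), cv2.boxPoints(r))
# wells: below top
A=P
m=(abs(A[...,0]-622)<40)&(abs(A[...,1]+167)<90)&(A[...,2]<64)
k,l,st,c=cv2.connectedComponentsWithStats(m.astype(np.uint8))
for i in range(1,k):
    if st[i,4]>30: print(st[i],np.nanmedian(A[l==i],0),np.nanmin(A[l==i],0),np.nanmax(A[l==i],0))
print('nan px in block',np.isnan(P[143:190,277:365,0]).sum())
```

```text
cell 351 ((434.0097961425781, 112.6048583984375), 22.791641235351562) [433.66403446 111.70444342 118.01790934] [433.49973665 112.36713546 117.57980363]
cell 102 ((436.63177490234375, 112.32235717773438), 26.281911849975586) [434.28370358 105.35776806 120.06297031] [434.83773646 112.32235509 117.33257228]
rod 111 ((435.9263000488281, -195.21441650390625), 12.784685134887695) [ 436.46848643 -194.28770212  139.20840706] [ 435.44771391 -195.2673493   139.59587143]
rod 73 ((435.1240234375, -196.89524841308594), 13.973176002502441) [ 437.40627327 -201.70173058  140.774009  ] [ 436.63388085 -198.51071272  138.49782318]
top block ((622.2002563476562, -168.23397827148438), (91.02205657958984, 200.17372131347656), 5.441783428192139) 70.15769076571041 [[ 567.4027    -72.914215]
 [ 586.386    -272.18576 ]
 [ 676.9978   -263.55374 ]
 [ 658.0145    -64.282196]]
side block ((622.4268188476562, -169.5184326171875), (90.25166320800781, 205.3961944580078), 5.429898262023926) 72.67994691127069 [[ 567.7854    -71.55133 ]
 [ 587.22156  -276.02585 ]
 [ 677.06824  -267.48553 ]
 [ 657.6321    -63.011017]]
[332 154  20  20 308] [ 635.66994817 -221.15494088   11.73745674] [ 612.16077388 -241.98043654    4.60208533] [ 651.7501371  -196.43338297   63.63947937]
[290 158  20  20 315] [ 623.73733057 -116.91838067   34.33333538] [ 599.18397116 -140.92532192    4.14528202] [641.87343527 -94.38069281  63.77759221]
[341 181  17   5  60] [ 583.77944087 -240.43710123   26.67233404] [ 582.03890026 -256.72628005   -3.01159515] [ 585.83121315 -220.19760223   62.9388288 ]
nan px in block 19
```

The top view shows the cell at about px (194,247), the rod in its stand at (332,243), the block at (320,167) with wells at (300,168) and (342,163), and the tins at (427,199) and (428,154). The side view agrees. Depth suggests the −y well is the clear one (floor at about 12 mm, against about 34 mm in the other). I'll work out the mouth centres next.

Run:
```python
from h import *
o=np.array([441.66,-143.23,1111.39])
P=np.load('top0.npy')
for it in range(1):
  for nm,(u0,v0) in(('w+y',(300,168)),('w-y',(342,163))):
    Q=P[v0-16:v0+17,u0-16:u0+17].reshape(-1,3); Q=Q[~np.isnan(Q[:,0])]
    zt=70.2
    X=o+(Q-o)*((zt-o[2])/(Q[:,2]-o[2]))[:,None]
    c=np.array({'w+y':(619,-118),'w-y':(628,-219)}[nm],float)
    hole=Q[:,2]<67.5
    for _ in range(10):
        d=np.hypot(*(X[:,:2]-c).T); s=hole&(d<31); c=X[s,:2].mean(0)
    h=cv2.minEnclosingCircle(X[s,:2].astype(np.float32))
    print(nm,c,s.sum(),h,np.percentile(Q[s,2],[5,25,50,75]))
def tool(dx,dy):
    q=manip.observe()['orientation']; M=R.from_quat(np.roll(q,-1)).as_matrix(); return M.T@np.array([dx,dy,0])
print(tool(436-176.6,-195.5+598.7), manip.observe()['joint_positions'])
```

```text
w+y [ 617.29269458 -118.22395013] 342 ((617.9833374023438, -118.2811508178711), 29.74736976623535) [21.07132927 32.91044575 34.50523373 37.66126239]
w-y [ 626.9034828  -217.35356559] 345 ((627.385986328125, -217.88951110839844), 29.735424041748047) [ 7.66163705 10.07747034 12.43696111 37.85666545]
[ 362.85472203 -313.36008926    0.71074651] [-1.35372404e+00  3.08952803e-01  1.63508570e+00 -2.68152981e-05
  1.19968292e+00 -6.96899723e-02]
```

>>> {"api": "jog_arm", "payload": {"targets": [[0,0,5.5,0,0,0,1],[0,0,5.5,0,0,0,1],[0,0,5.5,0,0,0,1],[0,0,0,1,-1.7,0,1],[0,0,0,2,-3.1,0,1]]}}

```text
t: 0.52
position: [205.3, -553.4, 230.8]
orientation: [0.001, 1.0, -0.002, -0.0]
ft_force: [1.1, -1.0, 0.5]
opening: 1.0
finger_force: 0.0
```

>>> {"api": "jog_arm", "payload": {"targets": [[0,0,0,2,-3.1,0,1],[0,0,0,2,-3.1,0,1],[0,0,0,2,-3.1,0,1],[0,0,0,2,-3.1,0,1],[0,0,0,2,-3.1,0,1]]}}

```text
t: 0.93
position: [307.4, -394.7, 230.8]
orientation: [-0.0, 1.0, -0.001, -0.0]
ft_force: [0.9, 0.2, -0.6]
opening: 1.002
finger_force: 0.0
```

>>> {"api": "jog_arm", "payload": {"targets": [[0,0,0,2,-3.1,0,1],[0,0,0,2,-3.1,0,1],[0,0,0,2,-3.1,0,1],[0,0,0,2,-3.1,0,1],[0,0,0,0,0,0,1]]}}

```text
t: 1.35
position: [389.3, -267.4, 230.8]
orientation: [-0.002, 1.0, 0.002, 0.0]
ft_force: [0.1, -0.2, 0.0]
opening: 0.998
finger_force: 0.0
```

>>> {"api": "jog_arm", "payload": {"targets": [[0,0,0,1.5,-2.4,0,1],[0,0,0,1.6,-2.4,0,1],[0,0,0,1.55,-2.4,0,1],[0,0,0,0,0,2,1],[0,0,0,0,0,2,1]]}}

```text
t: 1.77
position: [435.4, -200.5, 192.0]
orientation: [0.001, 1.0, 0.001, 0.002]
ft_force: [0.3, -0.1, -0.8]
opening: 1.001
finger_force: 0.0
```

>>> {"api": "jog_arm", "payload": {"targets": [[0,0,0,0,0,2,1],[0,0,0,0,0,2,1],[0,0,0,0,0,1.5,1],[0,0,0,0,0,1.5,1],[0,0,0,0,0,1,1]]}}

```text
t: 2.18
position: [432.4, -200.6, 109.4]
orientation: [-0.001, 1.0, -0.001, -0.001]
ft_force: [-0.6, -0.3, -0.2]
opening: 0.999
finger_force: 0.0
```

>>> {"api": "jog_arm", "payload": {"targets": [[0,0,0,0,0,0.5,0.6],[0,0,0,0,0,0,0.5],[0,0,0,0,0,0,0.4],[0,0,0,0,0,0,0.35],[0,0,0,0,0,0,0.35]]}}

```text
t: 2.6
position: [434.5, -200.9, 107.3]
orientation: [0.0, 1.0, -0.001, 0.001]
ft_force: [-0.0, 1.4, 1.1]
opening: 0.352
finger_force: 1.4
```

>>> {"api": "jog_arm", "payload": {"targets": [[0,0,0,0.1,-0.3,0,0.4],[0,0,0,0,-0.2,0,0.4],[0,0,0,0,0,0,0.35],[0,0,0,0,0,0,0.32],[0,0,0,0,0,0,0.32]]}}

```text
t: 3.02
position: [435.2, -196.1, 106.6]
orientation: [0.0, 1.0, -0.0, 0.0]
ft_force: [0.3, -0.1, 1.0]
opening: 0.318
finger_force: 0.4
```

>>> {"api": "jog_arm", "payload": {"targets": [[0,0,0,0,0,0,0.25],[0,0,0,0,0,0,0.1],[0,0,0,0,0,0,0],[0,0,0,0,0,0,0],[0,0,0,0,0,0,0]]}}

```text
t: 3.43
position: [435.2, -196.1, 106.8]
orientation: [0.0, 1.0, -0.001, 0.0]
ft_force: [-1.0, -0.4, 4.1]
opening: 0.283
finger_force: 58.8
```

>>> {"api": "jog_arm", "payload": {"targets": [[0,0,0,0,0,-0.5,0],[0,0,0,0,0,-1.5,0],[0,0,0,0,0,-1.5,0],[0,0,0,0,0,-1.5,0],[0,0,0,0,0,-1.5,0]]}}

```text
t: 3.85
position: [433.6, -194.9, 170.9]
orientation: [-0.001, 1.0, -0.001, -0.001]
ft_force: [-0.4, -0.4, -1.3]
opening: 0.286
finger_force: 59.2
```

>>> {"api": "jog_arm", "payload": {"targets": [[0,0,0,0,0,-1.5,0],[0,0,0,0,0,-1.5,0],[0,0,0,0,0,-1,0],[0,0,0,0,0,-0.5,0],[0,0,0,0,0,0,0]]}}

```text
t: 4.27
position: [435.1, -195.9, 217.0]
orientation: [0.0, 1.0, -0.001, 0.001]
ft_force: [-0.1, 0.3, -1.1]
opening: 0.288
finger_force: 59.3
```

Run:
```python
from h import *
im=manip.get_image('side'); s=manip.observe(); print(s['position'],s['ft_force'],s['opening'])
cv2.imwrite('pics/s1.png',cv2.resize(im['frame'][140:280,190:360,::-1],None,fx=4,fy=4))
P=cloud(im)
m=(abs(P[...,0]-436)<30)&(abs(P[...,1]+196)<30)
for lo in range(90,260,10):
    q=P[m&(P[...,2]>=lo)&(P[...,2]<lo+10)]
    if len(q): print(lo,len(q),q.mean(0).round(1),np.ptp(q[:,0]).round(1),q[:,2].min().round(1))
```

```text
[ 434.58416767 -195.63606158  216.06596796] [ 0.76104658  0.54954892 -1.95515742] 0.2906023200223042
90 104 [ 437.  -198.9   95.5] 33.5 90.1
120 12 [ 435.5 -199.6  126.4] 8.0 123.7
130 13 [ 436.2 -199.7  135.3] 7.7 131.7
140 15 [ 436.5 -199.9  145.1] 7.5 140.9
150 14 [ 436.3 -199.6  155. ] 7.5 150.6
160 16 [ 437.2 -199.6  165.3] 7.1 160.6
170 14 [ 437.5 -198.7  175. ] 7.1 171.2
180 20 [ 436.  -198.8  184.9] 9.5 180.0
190 13 [ 436.4 -199.4  195. ] 7.5 191.0
200 18 [ 437.2 -203.4  206.3] 22.6 200.0
210 29 [ 439.8 -206.8  214.5] 22.1 210.5
220 36 [ 438.6 -213.8  225.5] 22.3 220.5
230 47 [ 437.1 -215.9  234.9] 24.2 230.1
240 50 [ 438.3 -215.2  245.1] 23.5 240.0
250 35 [ 437.5 -208.3  253.7] 23.1 250.1
```

>>> {"api": "jog_arm", "payload": {"targets": [[0,0,0,1.6,0.15,0,0],[0,0,0,3,0.35,0,0],[0,0,0,3,0.35,0,0],[0,0,0,3,0.35,0,0],[0,0,0,3,0.35,0,0]]}}

```text
t: 4.73
position: [571.0, -211.1, 214.2]
orientation: [-0.001, 1.0, -0.001, -0.001]
ft_force: [0.2, -1.0, -0.9]
opening: 0.284
finger_force: 59.3
```

>>> {"api": "jog_arm", "payload": {"targets": [[0,0,0,3,0.35,0,0],[0,0,0,2,0.25,0,0],[0,0,0,0.6,0,0,0],[0,0,0,0,0,0,0],[0,0,0,0,0,0,0]]}}

```text
t: 5.15
position: [625.2, -216.9, 214.4]
orientation: [-0.001, 1.0, -0.0, -0.002]
ft_force: [-0.3, 0.6, -2.1]
opening: 0.288
finger_force: 59.3
```

>>> {"api": "jog_arm", "payload": {"targets": [[0,0,0,0.1,0,1.5,0],[0,0,0,0,0,2,0],[0,0,0,0,0,2,0],[0,0,0,0,0,1.5,0],[0,0,0,0,0,0.6,0]]}}

```text
t: 5.57
position: [623.8, -216.4, 136.9]
orientation: [-0.001, 1.0, -0.001, -0.003]
ft_force: [-0.2, 0.2, -2.0]
opening: 0.288
finger_force: 59.3
```

>>> {"api": "jog_arm", "payload": {"targets": [[0,0,0,0,0,0.1,0],[0,0,0,0,0,0.1,0],[0,0,0,0,0,0.1,0],[0,0,0,0,0,0.1,0],[0,0,0,0,0,0.1,0]]}}

```text
t: 5.98
position: [628.5, -217.9, 136.7]
orientation: [0.0, 1.0, -0.001, 0.001]
ft_force: [0.1, -0.5, -2.3]
opening: 0.288
finger_force: 59.3
```

>>> {"api": "jog_arm", "payload": {"targets": [[0,0,0,0,0,0.05,0],[0,0,0,0,0,0.05,0],[0,0,0,0,0,0.05,0],[0,0,0,0,0,0.05,0],[0,0,0,0,0,0,0]]}}

```text
t: 6.4
position: [627.6, -217.5, 133.1]
orientation: [-0.0, 1.0, -0.001, -0.0]
ft_force: [-0.1, -0.1, -2.2]
opening: 0.287
finger_force: 59.3
```

>>> {"api": "jog_arm", "payload": {"targets": [[0,0,0,0,0,0.1,0],[0,0,0,0,0,0.1,0],[0,0,0,0,0,0.1,0],[0,0,0,0,0,0,0],[0,0,0,0,0,0,0]]}}

```text
t: 6.82
position: [627.6, -217.5, 130.1]
orientation: [-0.0, 1.0, -0.001, -0.0]
ft_force: [0.3, 0.2, -1.7]
opening: 0.289
finger_force: 59.3
```

>>> {"api": "jog_arm", "payload": {"targets": [[0,0,0,0,0,0.1,0],[0,0,0,0,0,0.1,0],[0,0,0,0,0,0.1,0],[0,0,0,0,0,0,0],[0,0,0,0,0,0,0]]}}

```text
t: 7.23
position: [627.6, -217.4, 127.1]
orientation: [-0.0, 1.0, -0.001, -0.0]
ft_force: [0.3, -0.8, -0.7]
opening: 0.286
finger_force: 59.3
```

>>> {"api": "jog_arm", "payload": {"targets": [[0,0,0,0,0,0.4,0],[0,0,0,0,0,0.4,0],[0,0,0,0,0,0.4,0],[0,0,0,0,0,0.2,0],[0,0,0,0,0,0,0]]}}

```text
t: 7.65
position: [626.9, -217.2, 112.1]
orientation: [-0.0, 1.0, -0.001, -0.001]
ft_force: [-0.8, 0.3, -1.3]
opening: 0.289
finger_force: 59.3
```

>>> {"api": "jog_arm", "payload": {"targets": [[0,0,0,0,0,0.1,0],[0,0,0,0,0,0.1,0],[0,0,0,0,0,0,0],[0,0,0,0,0,0,0],[0,0,0,0,0,0,0]]}}

```text
t: 8.07
position: [627.9, -217.6, 111.5]
orientation: [0.0, 1.0, -0.001, 0.0]
ft_force: [-0.4, 0.1, -0.3]
opening: 0.283
finger_force: 59.3
```

>>> {"api": "jog_arm", "payload": {"targets": [[0,0,0,0,0,0.1,0],[0,0,0,0,0,0,0],[0,0,0,0,0,0,0],[0,0,0,0,0,0.05,0],[0,0,0,0,0,0,0]]}}

```text
t: 8.48
position: [627.7, -217.5, 109.7]
orientation: [-0.0, 1.0, -0.001, -0.0]
ft_force: [-0.4, -0.8, -1.5]
opening: 0.286
finger_force: 59.3
```

>>> {"api": "jog_arm", "payload": {"targets": [[0,0,0,0,0,0.05,0],[0,0,0,0,0,0,0],[0,0,0,0,0,0,0],[0,0,0,0,0,0,0],[0,0,0,0,0,0,0]]}}

```text
t: 8.9
position: [627.7, -217.5, 109.3]
orientation: [0.0, 1.0, -0.001, 0.0]
ft_force: [-0.8, 0.5, -1.1]
opening: 0.289
finger_force: 59.3
```

>>> {"api": "jog_arm", "payload": {"targets": [[0,0,0,0,0,0.05,0],[0,0,0,0,0,0,0],[0,0,0,0,0,0,0],[0,0,0,0,0,0,0],[0,0,0,0,0,0,0]]}}

```text
t: 9.32
position: [627.9, -217.6, 108.9]
orientation: [0.0, 1.0, -0.001, 0.0]
ft_force: [-0.4, 0.3, -1.0]
opening: 0.286
finger_force: 59.4
```

>>> {"api": "jog_arm", "payload": {"targets": [[0,0,0,0,0,0.05,0],[0,0,0,0,0,0,0],[0,0,0,0,0,0,0],[0,0,0,0,0,0,0],[0,0,0,0,0,0,0]]}}

```text
t: 9.73
position: [628.0, -217.6, 108.8]
orientation: [0.0, 1.0, -0.001, 0.0]
ft_force: [0.0, 0.2, 3.1]
opening: 0.288
finger_force: 59.7
```

>>> {"api": "jog_arm", "payload": {"targets": [[0,0,0,0,0,0.03,0],[0,0,0,0,0,0,0],[0,0,0,0,0,0,0],[0,0,0,0,0,0,0],[0,0,0,0,0,0,0]]}}

```text
t: 10.15
position: [628.1, -217.6, 108.8]
orientation: [0.0, 1.0, -0.001, 0.0]
ft_force: [-1.0, 1.6, 5.9]
opening: 0.285
finger_force: 60.0
```

>>> {"api": "jog_arm", "payload": {"targets": [[0,0,0,0,0,-0.8,0],[0,0,0,0,0,-2.5,0],[0,0,0,0,0,-2.5,0],[0,0,0,0,0,-2.5,0],[0,0,0,0,0,-2.5,0]]}}

```text
t: 10.57
position: [626.9, -217.3, 215.9]
orientation: [-0.0, 1.0, -0.001, -0.001]
ft_force: [-0.2, 0.2, -0.9]
opening: 0.29
finger_force: 59.3
```

>>> {"api": "jog_arm", "payload": {"targets": [[0,0,0,-1.6,-0.15,0,0],[0,0,0,-2.8,-0.35,0,0],[0,0,0,-2.8,-0.35,0,0],[0,0,0,-2.8,-0.35,0,0],[0,0,0,-2.8,-0.35,0,0]]}}

```text
t: 10.98
position: [497.8, -201.4, 215.1]
orientation: [-0.0, 1.0, -0.0, -0.001]
ft_force: [-0.4, 0.1, -0.5]
opening: 0.285
finger_force: 59.3
```

>>> {"api": "jog_arm", "payload": {"targets": [[0,0,0,-2.8,-0.35,0,0],[0,0,0,-2.2,-0.2,0,0],[0,0,0,-1,0,0,0],[0,0,0,0,0,0,0],[0,0,0,0,0,0,0]]}}

```text
t: 11.4
position: [440.3, -196.6, 216.2]
orientation: [0.0, 1.0, -0.001, 0.001]
ft_force: [1.7, 0.5, -1.5]
opening: 0.288
finger_force: 59.3
```

>>> {"api": "jog_arm", "payload": {"targets": [[0,0,0,-0.5,-0.05,0,0],[0,0,0,0,0,1,0],[0,0,0,0,0,0.5,0],[0,0,0,0,0,0,0],[0,0,0,0,0,0,0]]}}

```text
t: 11.82
position: [434.5, -195.4, 199.9]
orientation: [-0.001, 1.0, -0.0, -0.001]
ft_force: [-0.1, 0.2, -1.3]
opening: 0.283
finger_force: 59.3
```

Straight over the tube, within 1 mm of the pick pose. I'll lower it slowly.

>>> {"api": "jog_arm", "payload": {"targets": [[0,0,0,0.05,0.05,0.3,0],[0,0,0,0,0,0.4,0],[0,0,0,0,0,0.5,0],[0,0,0,0,0,0.5,0],[0,0,0,0,0,0,0]]}}

```text
t: 12.23
position: [434.3, -195.8, 182.6]
orientation: [-0.001, 1.0, -0.001, -0.001]
ft_force: [-0.8, 0.7, -1.3]
opening: 0.283
finger_force: 59.3
```

>>> {"api": "jog_arm", "payload": {"targets": [[0,0,0,0,0,1,0],[0,0,0,0,0,1.2,0],[0,0,0,0,0,1.2,0],[0,0,0,0,0,1.2,0],[0,0,0,0,0,0.8,0]]}}

```text
t: 12.65
position: [434.5, -195.9, 128.4]
orientation: [-0.0, 1.0, -0.001, -0.001]
ft_force: [-0.1, -0.0, -0.9]
opening: 0.287
finger_force: 59.3
```

>>> {"api": "jog_arm", "payload": {"targets": [[0,0,0,0,0,0.7,0],[0,0,0,0,0,0.5,0],[0,0,0,0,0,0.3,0],[0,0,0,0,0,0,0],[0,0,0,0,0,0,0]]}}

```text
t: 13.07
position: [435.5, -196.4, 115.2]
orientation: [0.0, 1.0, -0.001, 0.0]
ft_force: [0.1, -0.1, -1.1]
opening: 0.285
finger_force: 59.3
```

>>> {"api": "jog_arm", "payload": {"targets": [[0,0,0,0,0,0.3,0],[0,0,0,0,0,0.3,0],[0,0,0,0,0,0.15,0],[0,0,0,0,0,0,0],[0,0,0,0,0,0,0]]}}

```text
t: 13.48
position: [435.1, -196.2, 107.4]
orientation: [-0.0, 1.0, -0.001, -0.0]
ft_force: [0.0, -0.9, -2.3]
opening: 0.285
finger_force: 59.3
```

>>> {"api": "jog_arm", "payload": {"targets": [[0,0,0,0,0,0.05,0],[0,0,0,0,0,0.05,0],[0,0,0,0,0,0,0],[0,0,0,0,0,0,0],[0,0,0,0,0,0,0]]}}

```text
t: 13.9
position: [435.4, -196.4, 106.8]
orientation: [0.0, 1.0, -0.001, 0.0]
ft_force: [-1.6, 1.0, 2.9]
opening: 0.287
finger_force: 59.7
```

Seated. I'll release gently, then rise.

>>> {"api": "jog_arm", "payload": {"targets": [[0,0,0,0,0,0,0.35],[0,0,0,0,0,0,0.5],[0,0,0,0,0,0,0.7],[0,0,0,0,0,0,1],[0,0,0,0,0,0,1]]}}

```text
t: 14.32
position: [435.3, -196.3, 106.4]
orientation: [0.0, 1.0, -0.001, 0.0]
ft_force: [-0.2, -0.0, 0.1]
opening: 0.9
finger_force: 0.0
```

>>> {"api": "jog_arm", "payload": {"targets": [[0,0,0,0,0,-1,1],[0,0,0,0,0,-2,1],[0,0,0,0,0,-3,1],[0,0,0,0,0,-3,1],[0,0,0,0,-2,-1,1]]}}

```text
t: 14.73
position: [438.7, -179.9, 212.2]
orientation: [0.003, 1.0, -0.002, 0.004]
ft_force: [0.5, -0.4, 0.7]
opening: 1.002
finger_force: 0.0
```

>>> {"api": "jog_arm", "payload": {"targets": [[0,0,0,0,-3,0,1],[0,0,0,0,-3.5,0,1],[0,0,0,0,-3.5,0,1],[0,0,0,0,-3.5,0,1],[0,0,0,0,-3.5,0,1]]}}

```text
t: 15.15
position: [435.4, -4.9, 207.5]
orientation: [0.0, 1.0, -0.001, 0.001]
ft_force: [0.5, -0.8, 0.3]
opening: 0.999
finger_force: 0.0
```

>>> {"api": "jog_arm", "payload": {"targets": [[0,0,0,0,-3.5,0,1],[0,0,0,0,-3.5,0,1],[0,0,0,0,-2.5,0,1],[0,0,0,0,0,0,1],[0,0,0,0,0,0,1]]}}

```text
t: 15.57
position: [435.6, 89.8, 207.1]
orientation: [0.0, 1.0, 0.001, 0.0]
ft_force: [0.1, -0.6, 0.0]
opening: 1.002
finger_force: 0.0
```

Run:
```python
from h import *
im=manip.get_image('top');P=cloud(im)
m=(abs(P[...,0]-437)<30)&(abs(P[...,1]+195)<30)&(P[...,2]>130)&(P[...,2]<150);q=P[m];print('rod',len(q),np.median(q,0),cv2.minEnclosingCircle(q[:,:2].astype(np.float32)))
im=manip.get_image('side');P=cloud(im)
for lo,hi in((40,75),(85,112),(112,125)):
    m=(abs(P[...,0]-435)<35)&(abs(P[...,1]-112)<35)&(P[...,2]>lo)&(P[...,2]<hi);q=P[m];print('cell',lo,len(q),(q.min(0)+q.max(0))/2,np.ptp(q,0))
s=manip.observe();print(s['position'],s['joint_positions'])
```

```text
rod 109 [ 436.48954776 -196.27659203  139.21701783] ((436.17523193359375, -196.2462158203125), 12.807303428649902)
cell 40 139 [435.23974013 103.07696187  57.5060756 ] [41.89822888 31.49426884 34.81371988]
cell 85 118 [434.93790714 100.82443877  98.61527728] [44.30358976 28.76545748 26.73265777]
cell 112 101 [434.92937071 110.05881928 117.74053983] [44.24050102 49.91401329 10.43085034]
[435.62964155  88.22064704 206.8352934 ] [ 1.02215847e-01 -2.07053224e-02  2.06367930e+00 -6.74502609e-04
  1.09833777e+00  1.67431391e+00]
```

>>> {"api": "jog_arm", "payload": {"targets": [[0,0,0,-0.1,-1.2,0,1],[0,0,0,0,-1.1,0,1],[0,0,0,0,0,2,1],[0,0,0,0,0,2,1],[0,0,0,0,0,0,1]]}}

```text
t: 16.08
position: [431.7, 110.7, 163.3]
orientation: [0.001, 1.0, -0.001, -0.004]
ft_force: [-2.3, 0.0, -0.3]
opening: 1.0
finger_force: 0.0
```

>>> {"api": "jog_arm", "payload": {"targets": [[0,0,0,0,-0.1,1.5,1],[0,0,0,0,0,2,1],[0,0,0,0,0,2,1],[0,0,0,0,0,2,1],[0,0,0,0,0,0,1]]}}

```text
t: 16.5
position: [431.8, 111.7, 88.9]
orientation: [0.001, 1.0, -0.001, -0.004]
ft_force: [-0.6, 0.3, -0.7]
opening: 0.998
finger_force: 0.0
```

>>> {"api": "jog_arm", "payload": {"targets": [[0,0,0,0,0,0.3,1],[0,0,0,0,0,0,1],[0,0,0,0,0,0,0.8],[0,0,0,0,0,0,0.7],[0,0,0,0,0,0,0.65]]}}

```text
t: 16.92
position: [435.6, 112.8, 89.6]
orientation: [-0.0, 1.0, -0.001, 0.001]
ft_force: [1.1, -0.9, -0.3]
opening: 0.652
finger_force: 0.0
```

>>> {"api": "jog_arm", "payload": {"targets": [[0,0,0,-0.1,0,0.4,0.65],[0,0,0,0,0,0,0.6],[0,0,0,0,0,0,0.5],[0,0,0,0,0,0,0.3],[0,0,0,0,0,0,0]]}}

```text
t: 17.33
position: [433.7, 112.9, 84.7]
orientation: [-0.0, 1.0, -0.001, -0.0]
ft_force: [-0.6, 1.0, 2.7]
opening: 0.525
finger_force: 61.5
```

>>> {"api": "jog_arm", "payload": {"targets": [[0,0,0,0,0,0,0],[0,0,0,0,0,0,0],[0,0,0,0,0,0,0],[0,0,0,0,0,-0.3,0],[0,0,0,0,0,-0.5,0]]}}

```text
t: 17.75
position: [432.2, 112.3, 91.4]
orientation: [0.0, 1.0, -0.0, -0.001]
ft_force: [-0.4, -0.8, -3.4]
opening: 0.523
finger_force: 61.5
```

>>> {"api": "jog_arm", "payload": {"targets": [[0,0,0,0,0,-1.5,0],[0,0,0,0,0,-2,0],[0,0,0,0,0,-2,0],[0,0,0,0,0,-2,0],[0,0,0,0,0,-1.5,0]]}}

```text
t: 18.17
position: [433.6, 112.5, 183.6]
orientation: [0.0, 1.0, -0.001, 0.0]
ft_force: [0.1, 0.4, -2.5]
opening: 0.525
finger_force: 62.0
```

>>> {"api": "jog_arm", "payload": {"targets": [[0,0,0,1,1.7,0,0],[0,0,0,1.7,2.9,0,0],[0,0,0,1.7,2.9,0,0],[0,0,0,1.7,2.9,0,0],[0,0,0,1.7,2.9,0,0]]}}

```text
t: 18.58
position: [511.2, -21.8, 182.0]
orientation: [0.0, 1.0, -0.0, -0.001]
ft_force: [0.8, 0.5, -2.8]
opening: 0.522
finger_force: 62.0
```

>>> {"api": "jog_arm", "payload": {"targets": [[0,0,0,1.7,2.9,0,0],[0,0,0,1.7,2.9,0,0],[0,0,0,1.7,2.9,0,0],[0,0,0,1.7,2.9,0,0],[0,0,0,1.7,2.9,0,0]]}}

```text
t: 19.0
position: [596.0, -167.0, 181.4]
orientation: [-0.0, 1.0, -0.001, -0.001]
ft_force: [0.2, -0.3, -3.5]
opening: 0.52
finger_force: 62.0
```

>>> {"api": "jog_arm", "payload": {"targets": [[0,0,0,1.7,2.9,0,0],[0,0,0,1,1.7,0,0],[0,0,0,0,0,0,0],[0,0,0,0,0,0,0],[0,0,0,0,0,0,0]]}}

```text
t: 19.42
position: [621.9, -210.7, 181.1]
orientation: [-0.001, 1.0, -0.001, -0.002]
ft_force: [0.6, -0.1, -3.4]
opening: 0.525
finger_force: 62.3
```

>>> {"api": "jog_arm", "payload": {"targets": [[0,0,0,0.3,0.4,0,0],[0,0,0,0.1,0.25,0,0],[0,0,0,0,0,0,0],[0,0,0,0,0,0,0],[0,0,0,0,0,0,0]]}}

```text
t: 19.83
position: [627.2, -217.6, 182.6]
orientation: [-0.0, 1.0, -0.0, 0.0]
ft_force: [0.2, -0.6, -2.5]
opening: 0.522
finger_force: 62.3
```

Run:
```python
from h import *
im=manip.get_image('side'); s=manip.observe(); print(s['position'],s['ft_force'])
cv2.imwrite('pics/s2.png',cv2.resize(im['frame'][130:260,270:410,::-1],None,fx=4,fy=4,interpolation=cv2.INTER_CUBIC))
P=cloud(im)
m=(abs(P[...,0]-626)<35)&(abs(P[...,1]+217)<40)
for lo in range(80,250,10):
    q=P[m&(P[...,2]>=lo)&(P[...,2]<lo+10)]
    if len(q)>8: print(lo,len(q),((q.min(0)+q.max(0))/2).round(1),np.ptp(q,0).round(1),np.percentile(q[:,1],10).round(1),q[:,2].min().round(1))
```

```text
[ 627.15092753 -217.61266515  182.62416269] [ 0.49841467 -0.26700848 -3.03285826]
100 54 [ 627.7 -231.3  104.9] [41.3 18.7  9.6] -238.1 100.1
110 63 [ 627.2 -228.8  115. ] [41.1 24.1  9.9] -238.8 110.1
120 63 [ 628.1 -228.3  125.1] [43.6 24.4  9.5] -239.2 120.4
130 62 [ 628.5 -231.5  134.8] [41.4 17.8  9.5] -238.5 130.0
140 65 [ 627.8 -230.5  145.3] [40.9 20.   9.4] -239.8 140.6
150 72 [ 628.4 -229.6  155. ] [43.  23.8  9.7] -238.8 150.2
160 64 [ 627.9 -230.1  165. ] [42.8 21.3  9.8] -238.9 160.1
170 68 [ 627.4 -229.7  175. ] [42.3 23.9  9.9] -239.7 170.1
180 59 [ 627.9 -233.9  184.9] [44.9 28.8  9.8] -245.2 180.0
190 73 [ 627.3 -235.9  195.2] [44.4 41.5  9.4] -253.5 190.5
200 72 [ 628.7 -238.9  205. ] [44.  34.4  9.6] -253.2 200.2
210 100 [ 628.6 -224.3  214.8] [44.5 64.5  9.6] -253.0 210.1
220 23 [ 628.1 -224.5  224.7] [38.8 64.8  9.4] -256.2 220.0
230 14 [ 624.6 -222.1  236. ] [21.8 67.4  7.6] -253.6 232.2
```

View pics/s2.png

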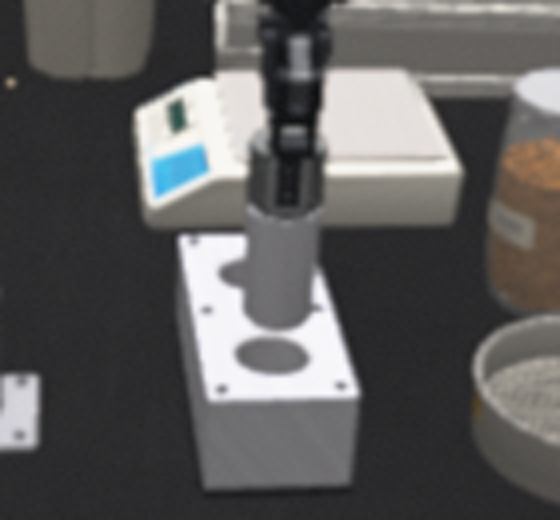

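The cell hangs upright (crop px 280,320) over the clear well (272,355). It needs about −0.8 mm in x, then I'll lower it.

>>> {"api": "jog_arm", "payload": {"targets": [[0,0,0,-0.08,0,0,0],[0,0,0,0,0,0.8,0],[0,0,0,0,0,0.8,0],[0,0,0,0,0,0.3,0],[0,0,0,0,0,0,0]]}}

```text
t: 20.3
position: [624.9, -217.4, 161.1]
orientation: [-0.001, 1.0, -0.001, -0.002]
ft_force: [0.9, -1.2, -2.8]
opening: 0.518
finger_force: 62.3
```

>>> {"api": "jog_arm", "payload": {"targets": [[0,0,0,0,0,0.2,0],[0,0,0,0,0,0.2,0],[0,0,0,0,0,0.1,0],[0,0,0,0,0,0,0],[0,0,0,0,0,0,0]]}}

```text
t: 20.72
position: [626.5, -218.1, 158.6]
orientation: [0.0, 1.0, -0.001, 0.0]
ft_force: [-0.1, 0.6, -3.1]
opening: 0.522
finger_force: 62.3
```

>>> {"api": "jog_arm", "payload": {"targets": [[0,0,0,0,0,0.2,0],[0,0,0,0,0,0.1,0],[0,0,0,0,0,0.1,0],[0,0,0,0,0,0,0],[0,0,0,0,0,0,0]]}}

```text
t: 21.13
position: [626.3, -218.0, 154.3]
orientation: [-0.0, 1.0, -0.001, -0.0]
ft_force: [-0.3, -0.1, -2.4]
opening: 0.522
finger_force: 62.3
```

>>> {"api": "jog_arm", "payload": {"targets": [[0,0,0,0,-0.04,0.1,0],[0,0,0,0,0,0.2,0],[0,0,0,0,0,0.2,0],[0,0,0,0,0,0.1,0],[0,0,0,0,0,0,0]]}}

```text
t: 21.55
position: [626.1, -217.5, 147.9]
orientation: [-0.0, 1.0, -0.001, -0.0]
ft_force: [-0.3, -0.5, -3.9]
opening: 0.524
finger_force: 62.3
```

>>> {"api": "jog_arm", "payload": {"targets": [[0,0,0,0,0,0.2,0],[0,0,0,0,0,0.2,0],[0,0,0,0,0,0.2,0],[0,0,0,0,0,0,0],[0,0,0,0,0,0,0]]}}

```text
t: 21.97
position: [626.2, -217.5, 142.1]
orientation: [-0.0, 1.0, -0.001, -0.0]
ft_force: [-0.6, -0.6, -3.2]
opening: 0.523
finger_force: 62.3
```

Well inside with no side force. I'll keep going down.

>>> {"api": "jog_arm", "payload": {"targets": [[0,0,0,0,0,0.4,0],[0,0,0,0,0,0.4,0],[0,0,0,0,0,0.4,0],[0,0,0,0,0,0.3,0],[0,0,0,0,0,0,0]]}}

```text
t: 22.38
position: [625.6, -217.2, 126.1]
orientation: [-0.0, 1.0, -0.001, -0.001]
ft_force: [-0.4, -0.4, -3.2]
opening: 0.522
finger_force: 62.3
```

>>> {"api": "jog_arm", "payload": {"targets": [[0,0,0,0,0,0.5,0],[0,0,0,0,0,0.6,0],[0,0,0,0,0,0.5,0],[0,0,0,0,0,0.4,0],[0,0,0,0,0,0,0]]}}

```text
t: 22.8
position: [625.4, -217.2, 105.8]
orientation: [-0.001, 1.0, -0.001, -0.001]
ft_force: [-0.5, -0.7, -3.6]
opening: 0.521
finger_force: 62.3
```

>>> {"api": "jog_arm", "payload": {"targets": [[0,0,0,0,0,0.3,0],[0,0,0,0,0,0.2,0],[0,0,0,0,0,0.1,0],[0,0,0,0,0,0,0],[0,0,0,0,0,0,0]]}}

```text
t: 23.22
position: [626.5, -217.7, 101.5]
orientation: [0.0, 1.0, -0.001, 0.0]
ft_force: [-0.3, 0.6, -2.9]
opening: 0.523
finger_force: 62.3
```

>>> {"api": "jog_arm", "payload": {"targets": [[0,0,0,0,0,0.1,0],[0,0,0,0,0,0.1,0],[0,0,0,0,0,0.05,0],[0,0,0,0,0,0,0],[0,0,0,0,0,0,0]]}}

```text
t: 23.63
position: [626.4, -217.6, 98.9]
orientation: [-0.0, 1.0, -0.001, -0.0]
ft_force: [0.0, 0.4, -4.3]
opening: 0.526
finger_force: 62.3
```

>>> {"api": "jog_arm", "payload": {"targets": [[0,0,0,0,0,0.05,0],[0,0,0,0,0,0.05,0],[0,0,0,0,0,0,0],[0,0,0,0,0,0,0],[0,0,0,0,0,0,0]]}}

```text
t: 24.05
position: [626.4, -217.6, 97.9]
orientation: [-0.0, 1.0, -0.001, -0.0]
ft_force: [-0.4, -0.0, -2.6]
opening: 0.521
finger_force: 62.3
```

>>> {"api": "jog_arm", "payload": {"targets": [[0,0,0,0,0,0.05,0],[0,0,0,0,0,0.05,0],[0,0,0,0,0,0,0],[0,0,0,0,0,0,0],[0,0,0,0,0,0,0]]}}

```text
t: 24.47
position: [626.4, -217.6, 96.9]
orientation: [-0.0, 1.0, -0.001, -0.0]
ft_force: [0.4, -0.9, -3.3]
opening: 0.521
finger_force: 62.3
```

>>> {"api": "jog_arm", "payload": {"targets": [[0,0,0,0,0,0.05,0],[0,0,0,0,0,0,0],[0,0,0,0,0,0,0],[0,0,0,0,0,0,0],[0,0,0,0,0,0,0]]}}

```text
t: 24.88
position: [626.6, -217.7, 96.8]
orientation: [0.0, 1.0, -0.001, 0.0]
ft_force: [-1.0, 0.4, -1.3]
opening: 0.522
finger_force: 62.5
```

Touching the floor (the load is coming off the wrist, at the expected height). I'll add a little more, then release and rise.

>>> {"api": "jog_arm", "payload": {"targets": [[0,0,0,0,0,0.03,0],[0,0,0,0,0,0,0],[0,0,0,0,0,0,0.56],[0,0,0,0,0,0,0.65],[0,0,0,0,0,0,0.8]]}}

```text
t: 25.3
position: [626.8, -217.9, 96.4]
orientation: [0.0, 1.0, -0.001, 0.0]
ft_force: [1.4, 1.2, -0.1]
opening: 0.769
finger_force: 0.0
```

>>> {"api": "jog_arm", "payload": {"targets": [[0,0,0,0,0,0,1],[0,0,0,0,0,0,1],[0,0,0,0,0,-0.5,1],[0,0,0,0,0,-1.5,1],[0,0,0,0,0,-2,1]]}}

```text
t: 25.72
position: [624.8, -217.0, 134.6]
orientation: [-0.001, 1.0, -0.001, -0.002]
ft_force: [-0.0, -0.1, 0.2]
opening: 0.999
finger_force: 0.0
```

>>> {"api": "jog_arm", "payload": {"targets": [[0,0,0,0,0,-3,1],[0,0,0,0,0,-3,1],[0,0,0,0,-3,-1,1],[0,0,0,0,-4,0,1],[0,0,0,0,-4,0,1]]}}

```text
t: 26.13
position: [627.8, -107.8, 208.9]
orientation: [0.001, 1.0, -0.002, 0.002]
ft_force: [0.2, -0.1, -1.3]
opening: 1.0
finger_force: 0.0
```

>>> {"api": "jog_arm", "payload": {"targets": [[0,0,0,-2,-3,0,1],[0,0,0,-2,-3,0,1],[0,0,0,-2,-3,0,1],[0,0,0,0,0,0,1],[0,0,0,0,0,0,1]]}}

```text
t: 26.55
position: [565.8, -16.0, 206.6]
orientation: [0.0, 1.0, 0.001, 0.0]
ft_force: [0.4, -0.2, 0.5]
opening: 1.001
finger_force: 0.0
```

Run:
```python
from h import *
for n in('top','side'):
    im=manip.get_image(n);P=cloud(im)
    cv2.imwrite(f'pics/{n}9.png',im['frame'][...,::-1])
    for nm,x,y,d,lo,hi in(('cell',627,-217,35,124,140),('rod',437,-195,30,133,150)):
        m=(abs(P[...,0]-x)<d)&(abs(P[...,1]-y)<d)&(P[...,2]>lo)&(P[...,2]<hi);q=P[m]
        print(n,nm,len(q),np.median(q,0),cv2.minEnclosingCircle(q[:,:2].astype(np.float32)))
```

```text
top cell 327 [ 627.25026797 -216.76605966  130.05086429] ((627.2974853515625, -216.33279418945312), 22.843069076538086)
top rod 107 [ 436.48790719 -196.31745213  139.5771767 ] ((436.1305847167969, -196.02590942382812), 12.75422191619873)
side cell 192 [ 627.3596062  -224.17153749  132.45847985] ((626.9774169921875, -218.03636169433594), 23.91684341430664)
side rod 69 [ 438.46510166 -201.61676874  140.79190446] ((437.3184814453125, -198.86843872070312), 13.73096752166748)
```

View pics/side9.png

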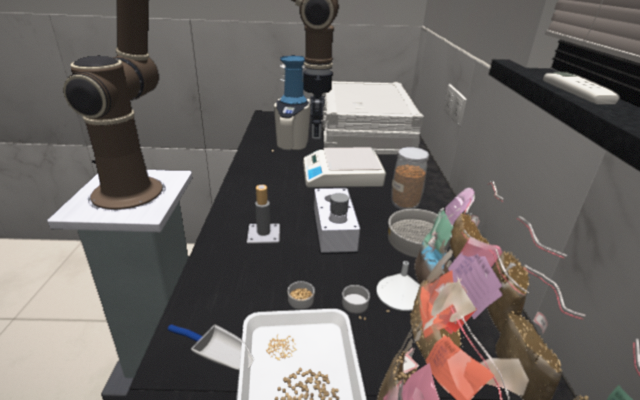

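The cell is home and upright in the −y well (px 338,205), with its top at 132 mm as expected. The rod hangs in its stand (262,205), the tins haven't moved, and the arm is clear.

```bash
python3 -c "
from rig import manip
print(manip.close_job())"
```

```text
the job is handed in; nothing more can be done
None
```

The job is handed in, though no verdict came back: I touched the bare floor of the −y well (well_2) with the rod at about 7 N, hung the rod back in its stand and lowered the cell fully home and upright into that well; the final pictures show the tins where they stood.

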